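# Sort the left-hand and right-hand lens mounts

## Robot

A 6-joint arm with a two-finger parallel gripper is mounted at the origin on the work surface. World frame = base frame: x ahead of the robot, y to its left, z up, the work surface at z = 0. Lengths are in mm, angles in rad, forces in N, time in s.
With the tool pointing down it reaches from about 350 to 850 mm from the base axis. Payload 8.1 kg.
Tool frame: the origin (TCP) lies midway between the tips of the shut fingers; the grasp point (between the pads) lies 19 mm behind it (manip.hold_point_z is the distance from the TCP to the grasp point, in mm); x points along the fingers, z is the direction in which the jaws open and shut, and the axes are right-handed (so a half turn about x gives the same grasp; the last joint's range is limited). The gripper opens to 85 mm and grips with 20 to 120 N. Pads are 22 mm wide; open, the fingers measure 114 mm over their backs; the gripper's body (76 mm by 85 mm) begins 54 mm behind the grasp point. The pads swing forward as they close: fully open they stand 13 mm farther back than shut.
Start: joints at [-1.369, 0.13, 1.488, -0, 1.523, -0.085], TCP at [169.751, -575.491, 231.292] pointing down, gripper open.
Joint ranges: [-2.96, 2.96], [-0.89, 2.26], [0.02, 2.5], [-1.34, 4.48], [0, 2.73], [-2.66, 2.66]. Speed limits (rad/s): [2.39, 2.39, 2.79, 3.14, 3.14, 3.14].

## Interface

Orientations are given as a unit quaternion [w, x, y, z].
In Python, from station import monitor, imaging, close_job, manip gives the robot as it stands.
- The arm moves only by the tool apply_moves, never from a script. Its arguments are lists of equal length, an entry for each row: "translation": the shift along the tool's x, y, z in mm, a list of three; "twist": the turn about the tool's x in rad; "jaw": the finger opening in mm, from 0 to 85.4. A call has 1 to 12 rows; each row is the pose to reach, as a shift and turn from the pose commanded when the call began, along the tool's axes at that moment; what a row does not reach only later rows make up. A row lasts 1/10 s, in which the tool goes at most 50 mm and 8.59 degrees, less where a joint would pass 70% of its speed; a pose out of reach is approached as far as the arm can. A call with a gripper value outside its range is refused whole. The fingers move at their own pace and stop on an object; "newtons" is the grip in N (left out, the last holds). Time passes only in rows, so rows that repeat a pose let the fingers close. It gives the time, the measured TCP pose, the force and the opening at its end, in the units of the state.
- monitor.get_state(): the state, without advancing time (a new reading comes with each control period).
- imaging.get_image(name): name is "scene" or "top"; returns a dict with "pixels" (420x560x3 uint8, red, green, blue), "intrinsics" (3x3 intrinsics, pixels), "R" (3x3) and "t" (3): a world point X has camera coordinates R X + t. Camera axes: x right, y down, z forward; pixel columns grow to the right and rows downward; lengths in mm; the calibration is good to about 2 mm. A picture is of the moment at which its call begins. There is no depth.
- close_job(): hands the job in, once; it reports no verdict.
The state is a dict: "time": time; "joint_positions": joint angles; "dq": joint speeds; "joint_efforts": joint torques, N m; "eef_pos": TCP position; "tcp_rot": TCP orientation; "ft_force": force on the tool from outside, world axes, zero at the start; "torque": the same for the moment, N m; "gripper_width": finger opening in mm.
Only numpy, scipy, OpenCV 4.12 (cv2) and the standard library are available. Lean on these libraries where they do the work, as an engineer would, in place of code of your own. Each camera call takes 0.05 s, during which the arm holds its last target.

## Task

Sort the two loose lens mounts in the grey bin, which are mirror images of each other, into the white trays: each goes into the empty compartment of the tray whose fixed sample is of the same hand, set down (not dropped) standing on its foot, squared up and facing the same way as the sample. One mount has fallen on its face: first move it to the black rubber mat, stand it up on its foot there and let go of it, then take it by its plate and put it in its tray. Leave the other things on the bench where they are.

Things in the scene. Friction and masses are not known exactly. Their poses are not given: they have to be found in the camera images.
- left_mount: left-hand lens mount, 110 mm long, 0.35 kg. Origin: centre of the foot's underside; x along its length, z up when it stands on its foot. Steel foot: x -55..55, y -25..25, z 0..10 mm. Aluminium plate, upright on the foot's -y edge: x -55..55, y -25..-17, z 10..62. Starts in the bin lying on the plate's outer face, own y up (origin 25 mm above the bin floor), the foot an upright wall 50 mm high.
- right_mount: right-hand lens mount, 110 mm long, 0.35 kg. Origin: centre of the foot's underside; x along its length, z up when it stands on its foot. Steel foot: x -55..55, y -25..25, z 0..10 mm. Aluminium plate, upright on the foot's -y edge: x -55..55, y -25..-17, z 10..62. Starts standing on its foot in the bin.
- left_cell (a point): centre of the left mount's round lens cell with black cap: x +30, y -17, z 36 mm of the mount, on the foot's side of the plate; 40 mm across, standing out 13 mm to y -4. Seen from the foot's side with the foot down, it is at the left end; so on the sample of that hand
- right_cell (a point): centre of the right mount's round lens cell with black cap: x -30, y -17, z 36 mm of the mount, on the foot's side of the plate; 40 mm across, standing out 13 mm to y -4. Seen from the foot's side with the foot down, it is at the right end; so on the sample of that hand
- left_tray: white tray for left-hand mounts, fixed. Origin: underside, centre of its empty compartment (inside 84 mm in x, 140 mm in y; floor 4 mm, walls to 24 mm high). On its +x side a left-hand sample is fixed on a ledge, standing, length along y, the foot's free edge towards the tray's +x, top 66 mm high. The trays may change sides.
- right_tray: white tray for right-hand mounts, fixed. Origin: underside, centre of its empty compartment (inside 84 mm in x, 140 mm in y; floor 4 mm, walls to 24 mm high). On its +x side a right-hand sample is fixed on a ledge, standing, length along y, the foot's free edge towards the tray's +x, top 66 mm high. The trays may change sides.
- bin: grey bin, fixed, 165 (its x) x 222 (its y) mm, floor 4 mm high, walls 4 mm thick, 24 mm high; origin at the centre of its underside. Both mounts start in it; it and the mat may change places.
- mat: black rubber mat, fixed, 180 (its x) x 150 (its y) x 4 mm thick; origin at the centre of its underside, top 4 mm higher
- left_toe (a point): point on the left mount: middle of the foot's free long edge, underside (y +25 mm of the mount). With the mount lying on its plate this edge is on top; pushed near it from the plate's side, the mount tips over the corner on to its foot, falling by itself after about 30 to 40 degrees
- right_toe (a point): point on the right mount: middle of the foot's free long edge, underside (y +25 mm of the mount)
- bottle: bystander: bottle 48 mm across, 110 mm tall; origin under its centre
- jar: bystander: jar 56 mm across, 60 mm tall; origin under its centre
- screwdriver: bystander: screwdriver lying on the bench
- post_holder: bystander: dark steel post on a round foot, 48 mm across, 70 mm tall; origin under its centre
- beaker: bystander: open glass beaker 60 mm across, 70 mm tall; origin under its centre
- filter_case: bystander: black case 70 x 50 x 25 mm; origin under its centre
Not all that is in view belongs to the job. Leave any turquoise look-alike of the left_tray alone.

How it is judged:
By the outcome, as a careful person would: the job done as asked, in the order asked, and still so for the second after the job is handed in, with the robot touching nothing.
It also fails if it takes over 72 s, if anything falls off the work surface, if the arm or the gripper's body presses on something with over 40 N, if the wrist force passes 120 N, or if a joint passes its speed limit or range.

## Working session

There is one attempt and no reset: what is moved stays moved. The work goes in short steps, Python scripts to look and compute and a tool call to move; the robot and the scene stay as the last step left them, time stands still between calls to the robot, and variables do not carry over. Pictures are saved under pics/ and viewed, and the job is handed in when it is done.

Besides the shell and the picture viewer there is one more tool, called after ">>>" as a command line: name --pt "numbers of a row" for each row, then --argument value for the rest. apply_moves: Moves the arm, as the interface text tells. Its arguments: {"type":"object","properties":{"translation":{"type":"array","items":{"type":"array","items":{"type":"number"}}},"twist":{"type":"array","items":{"type":"number"}},"jaw":{"type":"array","items":{"type":"number"}},"newtons":{"type":"number"}},"required":["translation","twist","jaw"]}

```bash
ls; mkdir -p pics; python3 - <<'E'
from station import monitor, imaging, manip
import cv2
print(monitor.get_state()); print([a for a in dir(manip) if a[0]!='_'], manip.hold_point_z)
for n in("scene","top"):
    d=imaging.get_image(n); cv2.imwrite(f"pics/{n}0.png",cv2.resize(d["pixels"][:,:,::-1],(800,600),interpolation=cv2.INTER_CUBIC)); cv2.imwrite(f"pics/{n}0raw.png",d["pixels"][:,:,::-1])
    print(n,d["intrinsics"],d["R"],d["t"])
E
```

```text
pics
{'time': 0.0, 'joint_positions': array([-1.36942020e+00,  1.31140913e-01,  1.48928406e+00,  2.50726900e-06,
        1.52297457e+00, -8.53872141e-02]), 'dq': array([ 0.00188386, -0.00044393, -0.00020893,  0.00110312,  0.00147515,
       -0.00265561]), 'joint_efforts': array([ 4.78547823e-03, -5.69397533e+01, -5.00542295e+01,  8.47995739e-05,
        1.50554627e-02, -2.27523003e-05]), 'eef_pos': array([ 169.63073152, -574.95853667,  230.25388694]), 'tcp_rot': array([ 0.56583786,  0.42384908,  0.56679097, -0.4229982 ]), 'ft_force': array([ 0.86841771,  0.66674603, -0.17187847]), 'torque': array([ 4.33305986e-02,  8.45210116e-05, -8.12962546e-04]), 'gripper_width': 85.04152769728358}
['MotionError', 'hold_point_z'] 18.700000000000003
scene [[541.80055842   0.         278.73818541]
 [  0.         541.80055842 203.8888082 ]
 [  0.           0.           1.        ]] [[ 0.12042405  0.99270075  0.00657799]
 [ 0.78030965 -0.09055858 -0.61880206]
 [-0.61368958  0.07965152 -0.78551941]] [ -50.00549317 -403.17289856 1646.77876941]
top [[413.54111888   0.         281.41182116]
 [  0.         413.54111888 209.00377442]
 [  0.           0.           1.        ]] [[ 1.35617876e-03 -9.99954529e-01 -9.43927585e-03]
 [-9.91419017e-01 -1.10622534e-04 -1.30722307e-01]
 [ 1.30715318e-01  9.53556040e-03 -9.91374086e-01]] [ -13.44202349  546.09649798 1036.79233257]
```

View pics/scene0.png

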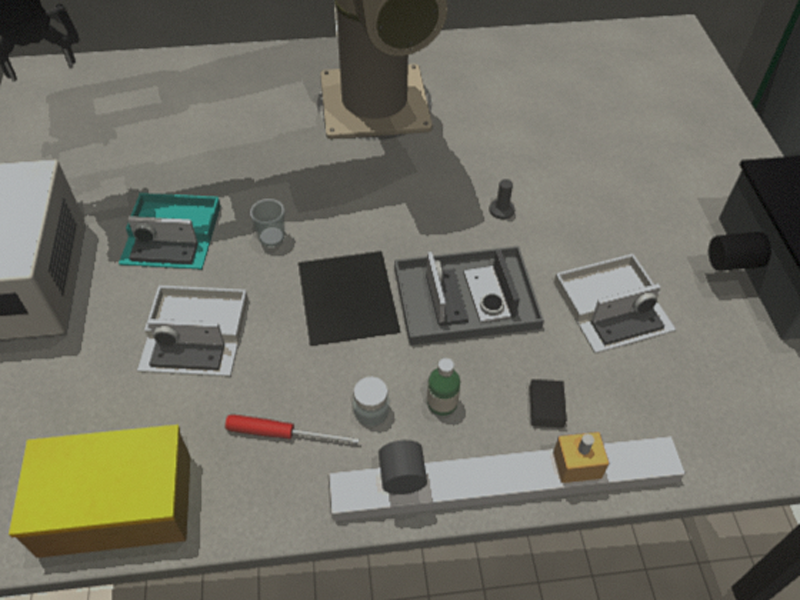

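View pics/top0.png

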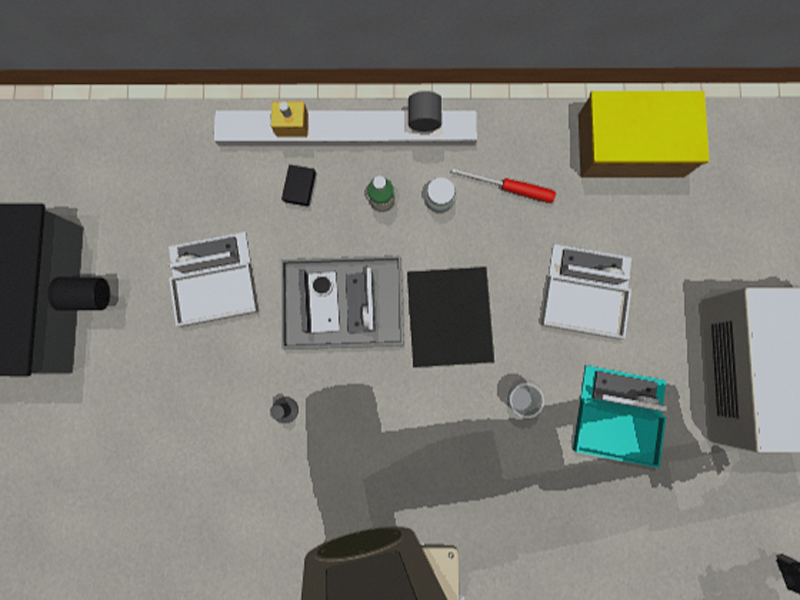

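```bash
cat > h.py <<'E'
import numpy as np, cv2
from station import monitor, imaging, manip
def cap(n,name=None):
    d=imaging.get_image(n)
    if name: cv2.imwrite(f"pics/{name}.png",d["pixels"][:,:,::-1])
    return d
C={}
def cam(n):
    if n not in C:
        C[n]={"scene":(np.array([[541.80055842,0,278.73818541],[0,541.80055842,203.8888082],[0,0,1]]),np.array([[0.12042405,0.99270075,0.00657799],[0.78030965,-0.09055858,-0.61880206],[-0.61368958,0.07965152,-0.78551941]]),np.array([-50.00549317,-403.17289856,1646.77876941])),
        "top":(np.array([[413.54111888,0,281.41182116],[0,413.54111888,209.00377442],[0,0,1]]),np.array([[1.35617876e-03,-9.99954529e-01,-9.43927585e-03],[-9.91419017e-01,-1.10622534e-04,-1.30722307e-01],[1.30715318e-01,9.53556040e-03,-9.91374086e-01]]),np.array([-13.44202349,546.09649798,1036.79233257]))}[n]
    return C[n]
def px2w(n,uv,z):
    K,R,t=cam(n); r=R.T@np.linalg.inv(K)@np.array([uv[0],uv[1],1.]); c=-R.T@t
    return (c+r*(z-c[2])/r[2])
def w2px(n,X):
    K,R,t=cam(n); p=K@(R@np.asarray(X,float)+t); return p[:2]/p[2]
def crop(src,u0,v0,w,h,s,out):
    im=cv2.imread(f"pics/{src}.png")[v0:v0+h,u0:u0+w]
    im=cv2.resize(im,None,fx=s,fy=s,interpolation=cv2.INTER_CUBIC)
    for i in range(0,w,10):
        cv2.line(im,(i*s,0),(i*s,6 if i%50 else 14),(0,255,255),1)
        if i%20==0: cv2.putText(im,str(u0+i),(i*s+2,20),0,.4,(0,255,255),1)
    for j in range(0,h,10):
        cv2.line(im,(0,j*s),(6,j*s),(0,255,255),1)
        if j%20==0: cv2.putText(im,str(v0+j),(8,j*s+4),0,.4,(0,255,255),1)
    cv2.imwrite(f"pics/{out}.png",im)
E
python3 - <<'E'
from h import *
crop("top0raw",190,170,160,95,5,"t_bin")
crop("top0raw",110,155,80,80,7,"t_rt")
crop("top0raw",370,160,80,85,7,"t_lt")
crop("scene0raw",200,160,190,90,4,"s_bin")
E
```

```text
(no output)
```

View pics/t_bin.png

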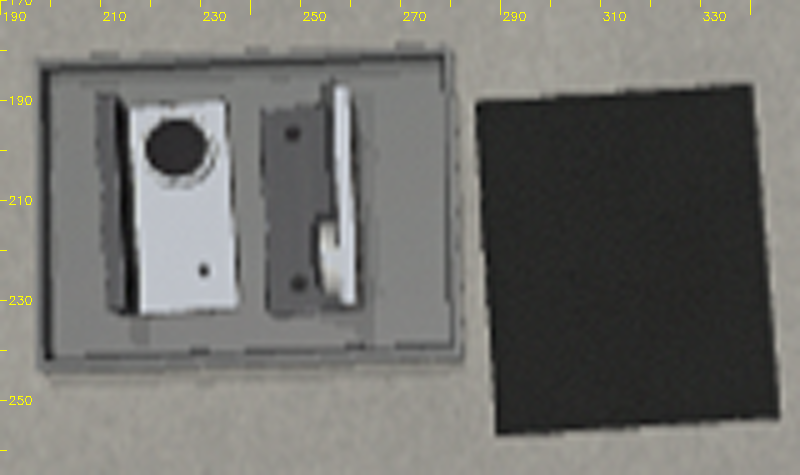

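View pics/t_rt.png

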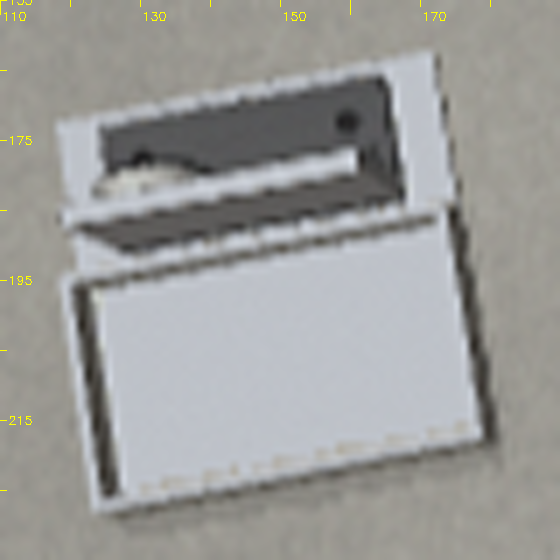

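View pics/t_lt.png

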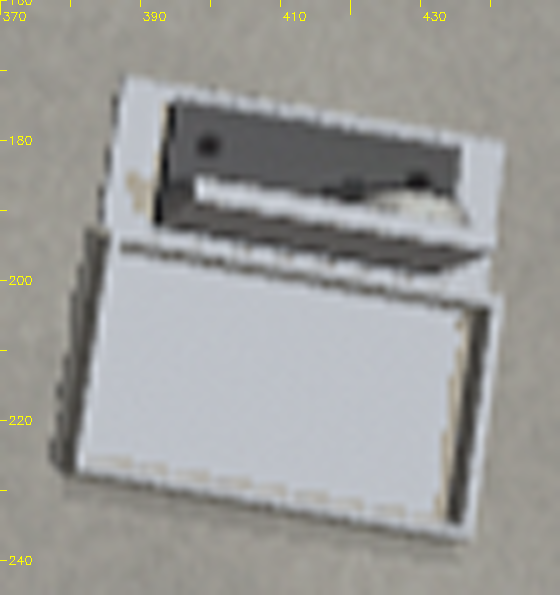

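View pics/s_bin.png

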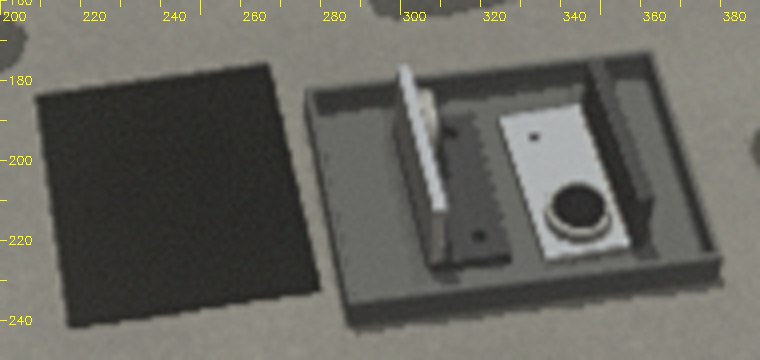

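```bash
python3 - <<'E'
from h import *
crop("scene0raw",95,195,85,75,8,"s_lt")
crop("scene0raw",380,170,100,80,8,"s_rt")
def c(X,Y,u0,v0,s):return (u0+X/s-.4,v0+Y/s-.4)
def P(lbl,pts,z,u0,v0,s):
    for p in pts: print(lbl,p,z,px2w("top",c(*p,u0,v0,s),z).round(1))
P("fallen plate free edge",[(225,100),(238,306)],12,190,170,5)
P("fallen foot outer",[(97,93),(112,312)],54,190,170,5)
P("fallen foot inner",[(118,95),(133,312)],54,190,170,5)
P("right plate top",[(333,86),(347,86),(343,305),(356,303)],66,190,170,5)
P("right foot",[(261,108),(266,312)],14,190,170,5)
P("mat",[(475,102),(752,85),(778,417),(497,435)],4,190,170,5)
P("bin rim out",[(37,63),(450,50),(462,358),(43,375)],24,190,170,5)
P("RT rim out",[(65,275),(455,207),(490,440),(97,512)],24,110,155,7)
P("RT floor",[(100,290),(440,222),(120,492)],4,110,155,7)
P("LT rim out",[(105,235),(500,297),(470,540),(75,470)],24,370,160,7)
P("LT floor",[(465,308),(120,250),(447,520)],4,370,160,7)
P("RT sample top",[(75,222),(355,155)],66,110,155,7)
P("LT sample top",[(195,188),(490,240)],66,370,160,7)
E
```

```text
fallen plate free edge (225, 100) 12 [601.5 112.3  12. ]
fallen plate free edge (238, 306) 12 [491.3 103.7  12. ]
fallen foot outer (97, 93) 54 [597.6 173.   54. ]
fallen foot outer (112, 312) 54 [484.9 162.6  54. ]
fallen foot inner (118, 95) 54 [596.6 162.2  54. ]
fallen foot inner (133, 312) 54 [484.9 152.   54. ]
right plate top (333, 86) 66 [599.   50.8  66. ]
right plate top (347, 86) 66 [599.   43.7  66. ]
right plate top (343, 305) 66 [487.6  44.7  66. ]
right plate top (356, 303) 66 [488.6  38.2  66. ]
right foot (261, 108) 14 [596.8  92.8  14. ]
right foot (266, 312) 14 [488.   88.6  14. ]
mat (475, 102) 4 [601.8 -21.2   4. ]
mat (752, 85) 4 [ 611.  -170.1    4. ]
mat (778, 417) 4 [ 433.6 -180.7    4. ]
mat (497, 435) 4 [424.  -32.9   4. ]
bin rim out (37, 63) 24 [619.3 210.9  24. ]
bin rim out (450, 50) 24 [626.2  -8.   24. ]
bin rim out (462, 358) 24 [463.4 -14.6  24. ]
bin rim out (43, 375) 24 [454.4 203.1  24. ]
RT rim out (65, 275) 24 [587.9 417.   24. ]
RT rim out (455, 207) 24 [614.  270.2  24. ]
RT rim out (490, 440) 24 [525.3 254.   24. ]
RT rim out (97, 512) 24 [498.2 400.3  24. ]
RT floor (100, 290) 4 [585.5 411.4   4. ]
RT floor (440, 222) 4 [612.  281.3   4. ]
RT floor (120, 492) 4 [507.5 399.8   4. ]
LT rim out (105, 235) 24 [ 589.7 -284.2   24. ]
LT rim out (500, 297) 24 [ 566.1 -430.9   24. ]
LT rim out (470, 540) 24 [ 475.2 -415.4   24. ]
LT rim out (75, 470) 24 [ 501.1 -270.3   24. ]
LT floor (465, 308) 4 [ 564.9 -425.     4. ]
LT floor (120, 250) 4 [ 587.3 -294.6    4. ]
LT floor (447, 520) 4 [ 484.1 -414.4    4. ]
RT sample top (75, 222) 66 [600.4 397.2  66. ]
RT sample top (355, 155) 66 [625.2 296.   66. ]
LT sample top (195, 188) 66 [ 599.7 -307.    66. ]
LT sample top (490, 240) 66 [ 580.6 -412.4   66. ]
```

View pics/s_lt.png

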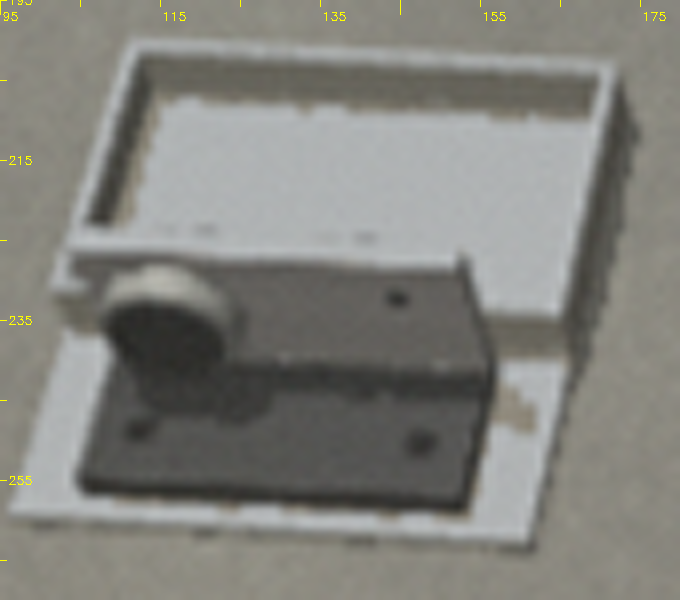

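View pics/s_rt.png

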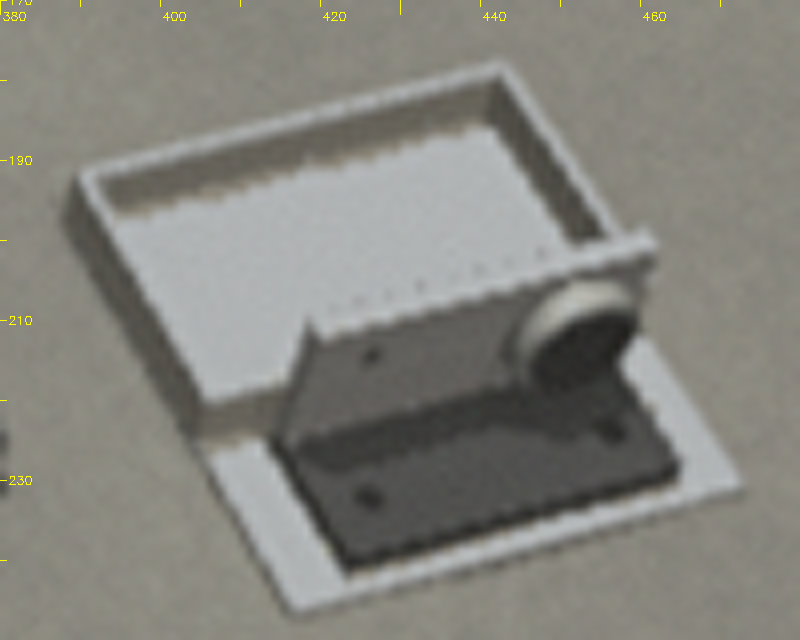

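```bash
cat >> h.py <<'E'
from scipy.spatial.transform import Rotation as Rn
def plan(x,y,z,jawdeg,base=None):
    """target TCP and jaw axis direction (deg in world xy, mod 180); prints both twist options"""
    s=monitor.get_state(); q=s["tcp_rot"]; R=Rn.from_quat([q[1],q[2],q[3],q[0]]).as_matrix()
    p=s["eef_pos"]; d=R.T@(np.array([x,y,z])-p)
    cur=np.degrees(np.arctan2(R[1,2],R[0,2]))
    print("t",round(s["time"],2),"tcp",p.round(1),"F",s["ft_force"].round(1),"w",round(s["gripper_width"],1),"jaw",round(cur,2),"q",s["joint_positions"].round(2),"toolx",R[:,0].round(3))
    print("shift",d.round(1))
    for o in (0,180,-180):
        dw=jawdeg+o-cur
        if abs(dw)<=200: print("  world dyaw",round(dw,2),"twist",round(np.radians(-dw),4))
E
python3 - <<'E'
from h import *
plan(536,162,150,95)
E
```

```text
t 0.1 tcp [ 169.7 -575.   230.3] F [-0.4  0.2  0.3] w 85.8 jaw -73.57 q [-1.37  0.13  1.49  0.    1.52 -0.09] toolx [-0.     0.002 -1.   ]
shift [  81.5  559.9 -603.1]
  world dyaw 168.57 twist -2.942
  world dyaw -11.43 twist 0.1996
```

>>> apply_moves --pt "50 560 -603" --pt "50 560 -603" --pt "50 560 -603" --pt "50 560 -603" --pt "50 560 -603" --pt "50 560 -603" --pt "50 560 -603" --pt "50 560 -603" --pt "50 560 -603" --pt "50 560 -603" --pt "50 560 -603" --pt "50 560 -603" --twist '[-2.942, -2.942, -2.942, -2.942, -2.942, -2.942, -2.942, -2.942, -2.942, -2.942, -2.942, -2.942]' --jaw '[34, 34, 34, 34, 34, 34, 34, 34, 34, 34, 34, 34]' --newtons 60

```text
time: 1.3
eef_pos: [436.9, -37.2, 194.7]
tcp_rot: [0.683, -0.183, 0.683, 0.182]
ft_force: [0.9, -1.0, -0.1]
gripper_width: 33.6
```

```bash
python3 - <<'E'
from h import *
plan(536,162,100,95)
E
```

```text
t 1.3 tcp [436.9 -37.2 194.7] F [ 0.9 -1.  -0.1] w 33.6 jaw 29.92 q [-0.2  -0.3   1.96 -0.    1.48 -0.72] toolx [ 0. -0. -1.]
shift [ 94.7 123.2 185.3]
  world dyaw 65.08 twist -1.1358
  world dyaw -114.92 twist 2.0058
```

>>> apply_moves --pt "90 123 185" --pt "90 123 185" --pt "90 123 185" --pt "90 123 185" --pt "90 123 185" --pt "90 123 185" --pt "90 123 185" --pt "90 123 185" --pt "90 123 185" --pt "90 123 185" --twist '[-1.136, -1.136, -1.136, -1.136, -1.136, -1.136, -1.136, -1.136, -1.136, -1.136]' --jaw '[34, 34, 34, 34, 34, 34, 34, 34, 34, 34]'

```text
time: 2.3
eef_pos: [536.5, 158.9, 104.6]
tcp_rot: [0.48, -0.519, 0.48, 0.519]
ft_force: [-0.4, 0.1, -0.1]
gripper_width: 34.2
```

```bash
python3 - <<'E'
from h import *
plan(536,162,22,95)
cap("top","top1");cap("scene","scene1")
crop("top1",190,150,160,110,5,"t1");crop("scene1",240,130,160,120,5,"s1")
E
```

```text
t 2.3 tcp [536.5 158.9 104.6] F [-0.4  0.1 -0.1] w 34.2 jaw 94.49 q [ 0.2   0.12  1.74  0.    1.29 -1.45] toolx [-0.001 -0.    -1.   ]
shift [82.6  0.2  3.1]
  world dyaw 0.51 twist -0.0089
  world dyaw 180.51 twist -3.1505
  world dyaw -179.49 twist 3.1327
```

View pics/t1.png

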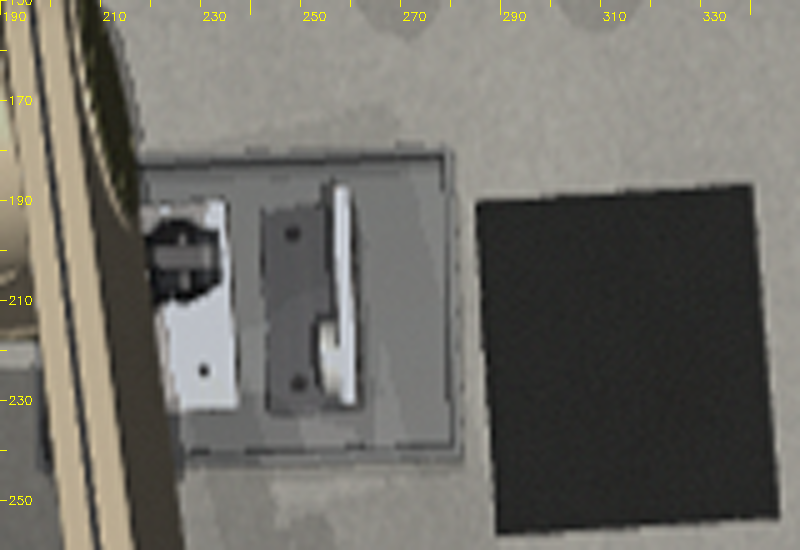

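View pics/s1.png

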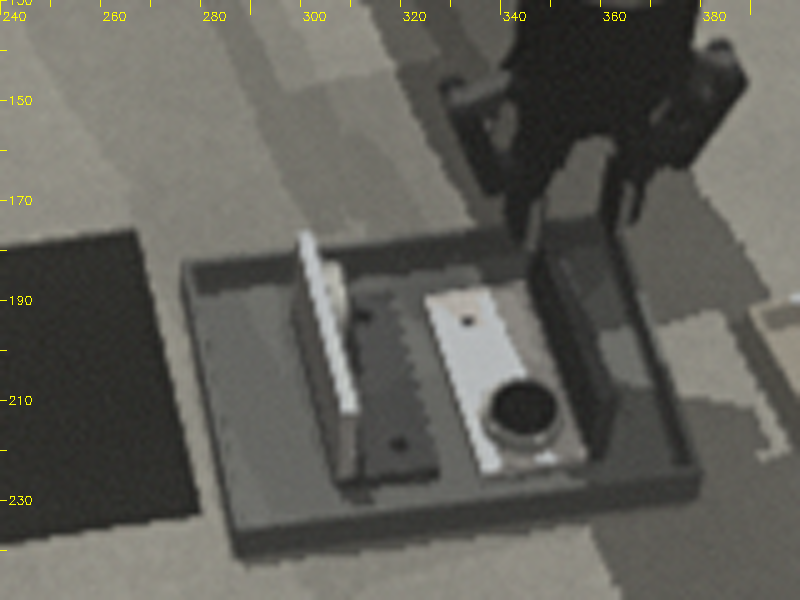

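>>> apply_moves --pt "40 0 3" --pt "60 0 3" --pt "70 0 3" --pt "78 0 3" --pt "82 0 3" --pt "82 0 3" --twist '[-0.009, -0.009, -0.009, -0.009, -0.009, -0.009]' --jaw '[34, 34, 34, 34, 34, 34]'

```text
time: 3.0
eef_pos: [536.9, 162.0, 23.3]
tcp_rot: [-0.477, 0.522, -0.477, -0.522]
ft_force: [-0.3, -0.2, -0.7]
gripper_width: 33.8
```

```bash
python3 - <<'E'
from h import *
plan(536,162,22,95)
cap("scene","scene2");crop("scene2",270,130,130,120,5,"s2")
E
```

```text
t 3.0 tcp [536.9 162.   23.3] F [-0.3 -0.2 -0.7] w 33.8 jaw 95.15 q [ 0.2   0.23  1.78 -0.    1.13 -1.46] toolx [ 0.001  0.    -1.   ]
shift [1.3 0.9 0.1]
  world dyaw -0.15 twist 0.0026
  world dyaw 179.85 twist -3.139
  world dyaw -180.15 twist 3.1441
```

View pics/s2.png

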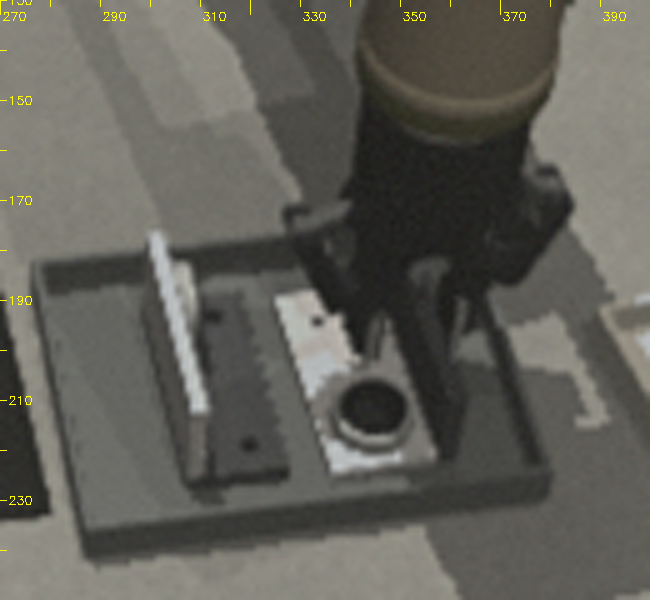

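The fingers straddle the upright foot (pixels ~345–362, 190–205), clear of the cell. Gripping.

>>> apply_moves --pt "0 0 0" --pt "0 0 0" --pt "0 0 0" --pt "0 0 0" --pt "0 0 0" --pt "0 0 0" --pt "-5 0 0" --pt "-15 0 0" --pt "-30 0 0" --pt "-30 0 0" --twist '[0, 0, 0, 0, 0, 0, 0, 0, 0, 0]' --jaw '[6, 6, 6, 6, 6, 6, 6, 6, 6, 6]' --newtons 80

```text
time: 4.05
eef_pos: [538.5, 162.3, 56.0]
tcp_rot: [-0.478, 0.523, -0.476, -0.521]
ft_force: [0.5, 0.7, -2.6]
gripper_width: 8.9
```

```bash
python3 - <<'E'
from h import *
plan(516,-95,80,95)
cap("scene","scene3");crop("scene3",270,130,130,120,5,"s3")
E
```

```text
t 4.05 tcp [538.5 162.3  56. ] F [ 0.5  0.7 -2.6] w 8.9 jaw 95.16 q [ 0.2   0.18  1.77 -0.    1.19 -1.46] toolx [ 0.004  0.001 -1.   ]
shift [ -24.3   45.5 -254.2]
  world dyaw -0.16 twist 0.0029
  world dyaw 179.84 twist -3.1387
  world dyaw -180.16 twist 3.1444
```

View pics/s3.png

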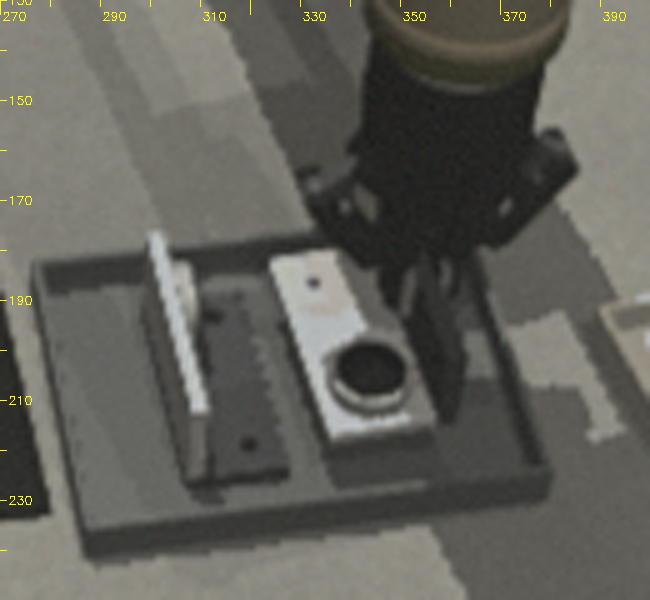

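```bash
python3 - <<'E'
from h import *
plan(514,-100,110,95)
E
```

```text
t 4.1 tcp [538.  162.2  55. ] F [-0.1 -0.2 -3. ] w 9.0 jaw 95.17 q [ 0.2   0.18  1.77 -0.    1.19 -1.46] toolx [ 0.004  0.001 -1.   ]
shift [ -55.3   47.3 -259. ]
  world dyaw -0.17 twist 0.0029
  world dyaw 179.83 twist -3.1387
  world dyaw -180.17 twist 3.1445
```

>>> apply_moves --pt "-30 0 0" --pt "-54 0 0" --pt "-54 48 -259" --pt "-54 48 -259" --pt "-54 48 -259" --pt "-54 48 -259" --pt "-54 48 -259" --pt "-54 48 -259" --pt "-54 48 -259" --pt "-54 48 -259" --pt "-54 48 -259" --pt "-54 48 -259" --twist '[0, 0, 0, 0, 0, 0, 0, 0, 0, 0, 0, 0]' --jaw '[6, 6, 6, 6, 6, 6, 6, 6, 6, 6, 6, 6]'

```text
time: 5.3
eef_pos: [512.1, -98.9, 106.8]
tcp_rot: [0.476, -0.522, 0.476, 0.523]
ft_force: [-0.3, -0.9, -3.5]
gripper_width: 9.1
```

```bash
python3 - <<'E'
from h import *
plan(514,-100,22,95)
cap("scene","scene4");crop("scene4",190,130,130,120,5,"s4")
E
```

```text
t 5.3 tcp [512.1 -98.9 106.8] F [-0.3 -0.9 -3.5] w 9.1 jaw 95.28 q [-0.29  0.02  1.84  0.    1.28 -1.95] toolx [-0.  0. -1.]
shift [84.8 -1.8 -1.3]
  world dyaw -0.28 twist 0.0049
  world dyaw 179.72 twist -3.1367
  world dyaw -180.28 twist 3.1465
```

View pics/s4.png

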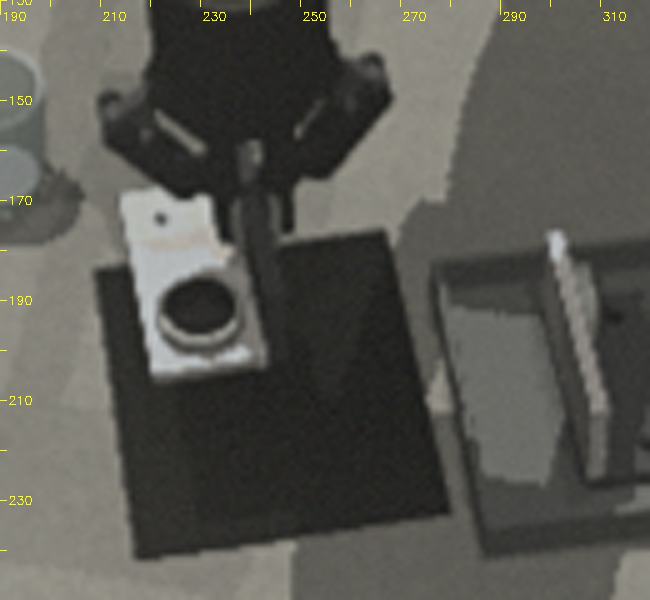

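>>> apply_moves --pt "40 0 0" --pt "60 0 0" --pt "72 0 0" --pt "78 0 0" --pt "80 0 0" --pt "80 0 0" --twist '[0, 0, 0, 0, 0, 0]' --jaw '[6, 6, 6, 6, 6, 6]'

```text
time: 5.95
eef_pos: [512.8, -100.4, 27.7]
tcp_rot: [-0.477, 0.523, -0.477, -0.522]
ft_force: [0.5, 0.2, -3.2]
gripper_width: 8.5
```

>>> apply_moves --pt "1 0 0" --pt "2 0 0" --pt "2 0 0" --pt "2 0 0" --twist '[0, 0, 0, 0]' --jaw '[6, 6, 6, 6]'

```text
time: 6.35
eef_pos: [512.2, -100.4, 25.2]
tcp_rot: [-0.477, 0.522, -0.477, -0.522]
ft_force: [-0.0, 0.3, -4.0]
gripper_width: 8.7
```

>>> apply_moves --pt "1 0 0" --pt "1.5 0 0" --pt "2 0 0" --pt "2 0 0" --twist '[0, 0, 0, 0]' --jaw '[6, 6, 6, 6]'

```text
time: 6.75
eef_pos: [512.3, -100.4, 24.3]
tcp_rot: [-0.477, 0.522, -0.477, -0.522]
ft_force: [-7.0, 2.0, 11.4]
gripper_width: 8.7
```

>>> apply_moves --pt "0 0 0" --pt "0 0 0" --pt "0 0 0" --pt "-30 0 0" --pt "-60 0 0" --pt "-62 0 0" --pt "-62 0 -20" --pt "-62 0 -32" --pt "-62 0 -32" --pt "-62 0 -32" --twist '[0, 0, 0, 0, 0, 0, 0, 0, 0, 0]' --jaw '[30, 30, 30, 30, 30, 0, 0, 0, 0, 0]'

```text
time: 7.75
eef_pos: [514.4, -132.1, 84.1]
tcp_rot: [0.477, -0.521, 0.477, 0.522]
ft_force: [-0.1, -0.2, -1.0]
gripper_width: 0.0
```

```bash
python3 - <<'E'
from h import *
plan(512,-132,42,95)
cap("scene","scene5");crop("scene5",190,130,130,120,5,"s5")
cap("top","top5");crop("top5",265,160,100,100,6,"t5")
E
```

```text
t 7.75 tcp [ 514.4 -132.1   84.1] F [-0.1 -0.2 -1. ] w 0.0 jaw 95.1 q [-0.35  0.07  1.83  0.    1.24 -2.01] toolx [-0.001  0.001 -1.   ]
shift [42.1  2.3  0.2]
  world dyaw -0.1 twist 0.0018
  world dyaw 179.9 twist -3.1398
  world dyaw -180.1 twist 3.1434
```

View pics/s5.png

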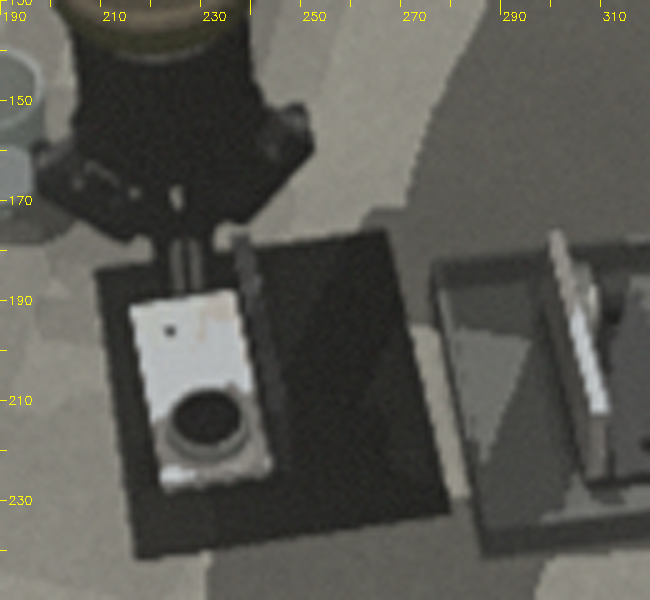

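View pics/t5.png

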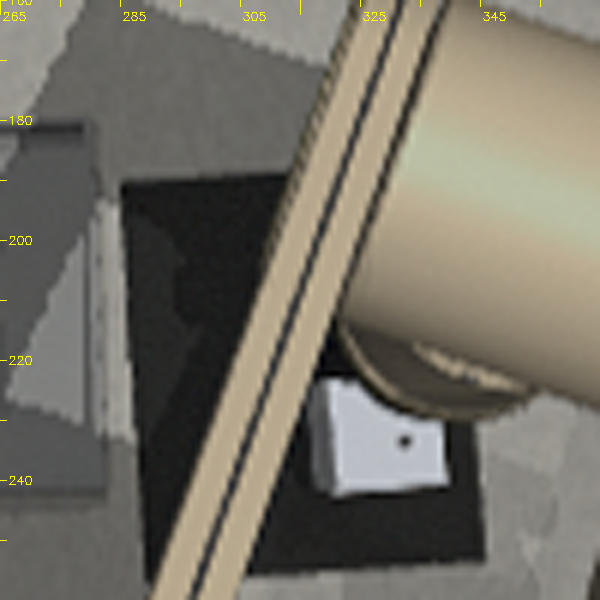

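>>> apply_moves --pt "25 1 0" --pt "40 1 0" --pt "44 1 0" --pt "44 1 3" --pt "44 1 6" --pt "44 1 9" --pt "44 1 12" --pt "44 1 15" --pt "44 1 18" --pt "44 1 21" --pt "44 1 24" --pt "44 1 27" --twist '[0, 0, 0, 0, 0, 0, 0, 0, 0, 0, 0, 0]' --jaw '[0, 0, 0, 0, 0, 0, 0, 0, 0, 0, 0, 0]'

```text
time: 9.05
eef_pos: [511.5, -105.1, 40.9]
tcp_rot: [0.477, -0.522, 0.477, 0.522]
ft_force: [0.3, 0.4, 0.3]
gripper_width: -0.1
```

```bash
python3 - <<'E'
from h import *
plan(512,-85,40,95)
cap("scene","scene6");crop("scene6",190,130,130,120,5,"s6")
E
```

```text
t 9.05 tcp [ 511.5 -105.1   40.9] F [0.3 0.4 0.3] w -0.1 jaw 95.17 q [-0.3   0.1   1.88  0.    1.16 -1.96] toolx [ 0.  0. -1.]
shift [ 0.9 -2.4 20. ]
  world dyaw -0.17 twist 0.0029
  world dyaw 179.83 twist -3.1387
  world dyaw -180.17 twist 3.1445
```

View pics/s6.png

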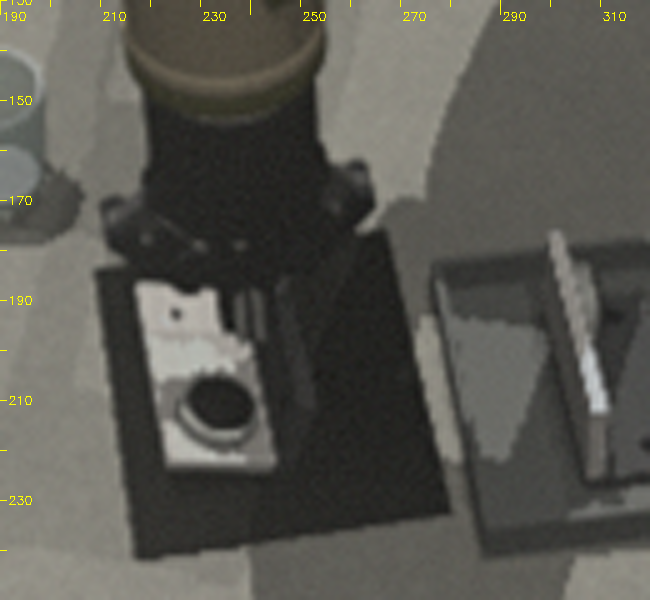

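>>> apply_moves --pt "0 0 3" --pt "0 0 6" --pt "0 0 9" --pt "0 0 12" --pt "0 0 14" --pt "0 0 16" --twist '[0, 0, 0, 0, 0, 0]' --jaw '[0, 0, 0, 0, 0, 0]'

```text
time: 9.7
eef_pos: [510.0, -89.2, 40.9]
tcp_rot: [0.477, -0.522, 0.477, 0.522]
ft_force: [-0.2, -0.0, 0.3]
gripper_width: -0.1
```

```bash
python3 - <<'E'
from h import *
plan(512,-85,40,95)
cap("scene","scene7");crop("scene7",190,130,130,120,5,"s7")
E
```

```text
t 9.7 tcp [510.  -89.2  40.9] F [-0.2 -0.   0.3] w -0.1 jaw 95.17 q [-0.27  0.09  1.89  0.    1.15 -1.93] toolx [-0.  0. -1.]
shift [ 0.9 -2.4  4. ]
  world dyaw -0.17 twist 0.003
  world dyaw 179.83 twist -3.1386
  world dyaw -180.17 twist 3.1446
```

View pics/s7.png

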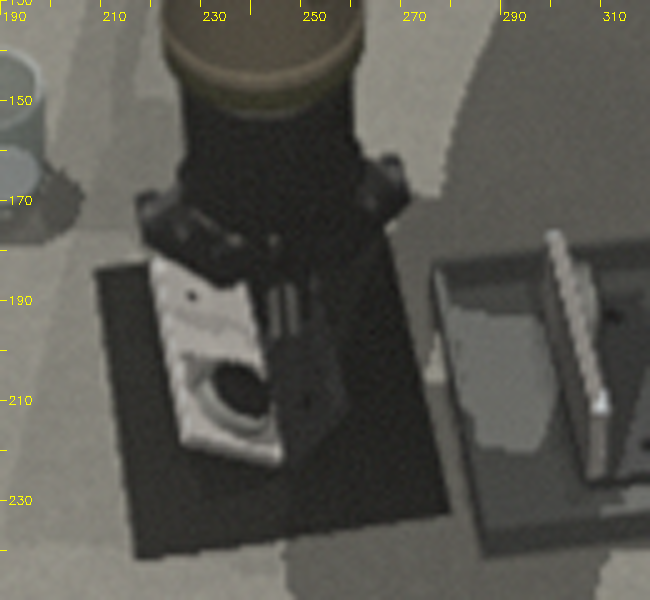

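>>> apply_moves --pt "0 0 3" --pt "0 0 6" --pt "0 0 9" --pt "0 0 12" --pt "0 0 15" --twist '[0, 0, 0, 0, 0]' --jaw '[0, 0, 0, 0, 0]'

```text
time: 10.25
eef_pos: [508.5, -74.1, 40.8]
tcp_rot: [0.477, -0.522, 0.477, 0.522]
ft_force: [-0.3, 0.4, -0.2]
gripper_width: 0.0
```

```bash
python3 - <<'E'
from h import *
plan(512,-85,40,95)
cap("scene","scene8");crop("scene8",190,130,130,120,5,"s8")
E
```

```text
t 10.25 tcp [508.5 -74.1  40.8] F [-0.3  0.4 -0.2] w 0.0 jaw 95.17 q [-0.24  0.08  1.91  0.    1.15 -1.91] toolx [-0.  0. -1.]
shift [  0.8  -2.5 -11.2]
  world dyaw -0.17 twist 0.003
  world dyaw 179.83 twist -3.1386
  world dyaw -180.17 twist 3.1446
```

View pics/s8.png

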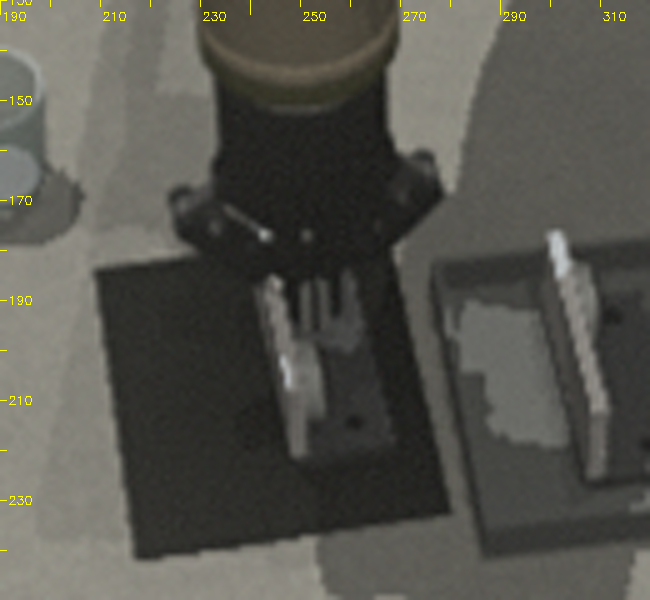

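>>> apply_moves --pt "-20 0 1" --pt "-60 0 1" --pt "-100 0 1" --pt "-100 50 51" --pt "-100 50 101" --pt "-100 50 151" --pt "-100 50 181" --pt "-100 50 181" --twist '[0, 0, 0, 0, 0, 0, 0, 0]' --jaw '[0, 0, 30, 30, 30, 30, 30, 30]'

```text
time: 11.1
eef_pos: [441.7, 105.9, 141.3]
tcp_rot: [0.476, -0.523, 0.475, 0.524]
ft_force: [-0.1, -0.4, -0.1]
gripper_width: 29.9
```

```bash
python3 - <<'E'
from h import *
plan(512,-85,40,95)
cap("scene","scene9");crop("scene9",190,160,120,90,6,"s9")
cap("top","top9");crop("top9",265,170,100,100,6,"t9")
E
```

```text
t 11.1 tcp [441.7 105.9 141.3] F [-0.1 -0.4 -0.1] w 29.9 jaw 95.48 q [ 0.12 -0.21  1.99  0.    1.37 -1.55] toolx [ 0.001  0.002 -1.   ]
shift [ 101.1  -51.6 -196.9]
  world dyaw -0.48 twist 0.0084
  world dyaw 179.52 twist -3.1332
  world dyaw -180.48 twist 3.15
```

View pics/s9.png

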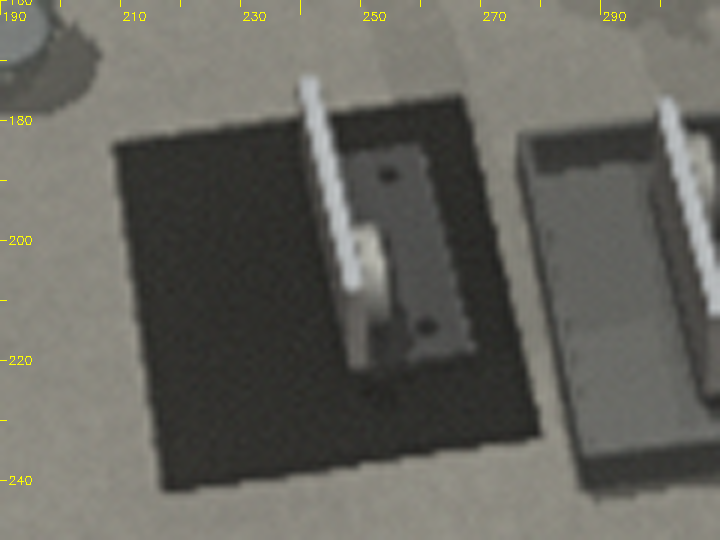

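View pics/t9.png

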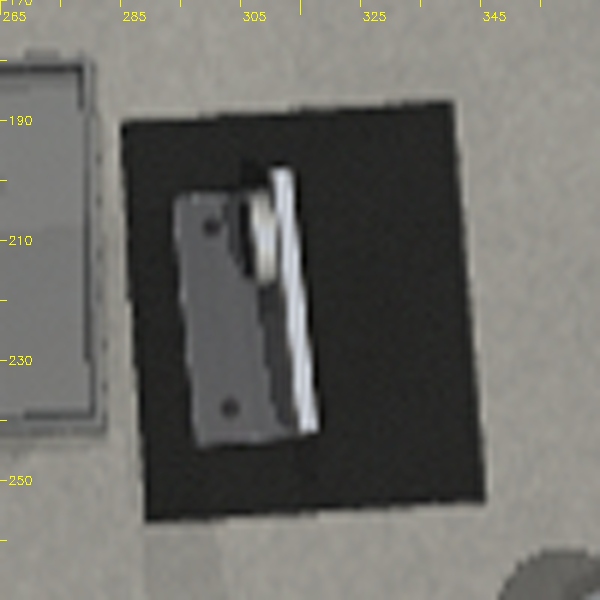

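```bash
python3 - <<'E'
from h import *
def f(p,z): return px2w("top",(265+p[0]/6-.4,170+p[1]/6-.4),z)
a=[f(p,66) for p in [(270,168),(292,170),(301,433),(319,431)]]
b=[f(p,14) for p in [(174,194),(197,446)]]
for v in a+b: print(v.round(1))
t=(a[0]+a[1])/2; u=(a[2]+a[3])/2; d=t-u
print("plate mid",(t+u)/2,"len",np.linalg.norm(d),"yaw",np.degrees(np.arctan2(d[1],d[0])))
d=b[0]-b[1];print("foot mid",sum(b)/2,"len",np.linalg.norm(d),"yaw",np.degrees(np.arctan2(d[1],d[0])))
# scene: plate top corners
for p in [(303,78),(318,78),(347,290),(360,290)]: print(px2w("scene",(190+p[0]/6-.4,160+p[1]/6-.4),66).round(1))
m=(t+u)/2; y=np.radians(5); g=m-8*np.array([np.cos(y),np.sin(y),0])
print("grasp",g); plan(g[0],g[1],150,95)
E
```

```text
[571.2 -84.5  66. ]
[570.3 -93.8  66. ]
[459.8 -96.6  66. ]
[ 460.6 -104.    66. ]
[567.9 -45.1  14. ]
[456.8 -54.9  14. ]
plate mid [515.48667251 -94.73572592  66.        ] len 111.13724135422856 yaw 5.75216365996193
foot mid [512.34425472 -50.00469161  14.        ] len 111.5292911052507 yaw 5.0157252392042935
[460.9 -99.7  66. ]
[461.6 -93.7  66. ]
[570.3 -91.3  66. ]
[570.8 -86.4  66. ]
grasp [507.51711493 -95.43297186  66.        ]
t 11.2 tcp [442.5 102.  141.1] F [ 1.2 -0.7 -0.2] w 29.8 jaw 95.35 q [ 0.11 -0.21  1.99 -0.    1.37 -1.55] toolx [ 0.001 -0.001 -1.   ]
shift [  -8.7  -46.3 -202.6]
  world dyaw -0.35 twist 0.0061
  world dyaw 179.65 twist -3.1355
  world dyaw -180.35 twist 3.1477
```

>>> apply_moves --pt "0 -49 -202" --pt "0 -49 -202" --pt "0 -49 -202" --pt "0 -49 -202" --pt "30 -49 -202" --pt "50 -49 -202" --pt "50 -49 -202" --pt "50 -49 -202" --twist '[0, 0, 0, 0, 0, 0, 0, 0]' --jaw '[30, 30, 30, 30, 30, 30, 30, 30]'

```text
time: 12.0
eef_pos: [509.0, -96.6, 90.9]
tcp_rot: [0.477, -0.521, 0.478, 0.522]
ft_force: [-0.5, 0.3, 0.3]
gripper_width: 30.2
```

```bash
python3 - <<'E'
from h import *
plan(510.5,-94,34,95.3)
cap("scene","scene10");crop("scene10",190,130,120,110,6,"s10")
E
```

```text
t 12.0 tcp [509.  -96.6  90.9] F [-0.5  0.3  0.3] w 30.2 jaw 95.07 q [-0.29  0.03  1.86 -0.    1.25 -1.95] toolx [-0.001  0.    -1.   ]
shift [56.9 -1.8  2.5]
  world dyaw 0.23 twist -0.004
  world dyaw 180.23 twist -3.1455
  world dyaw -179.77 twist 3.1376
```

View pics/s10.png

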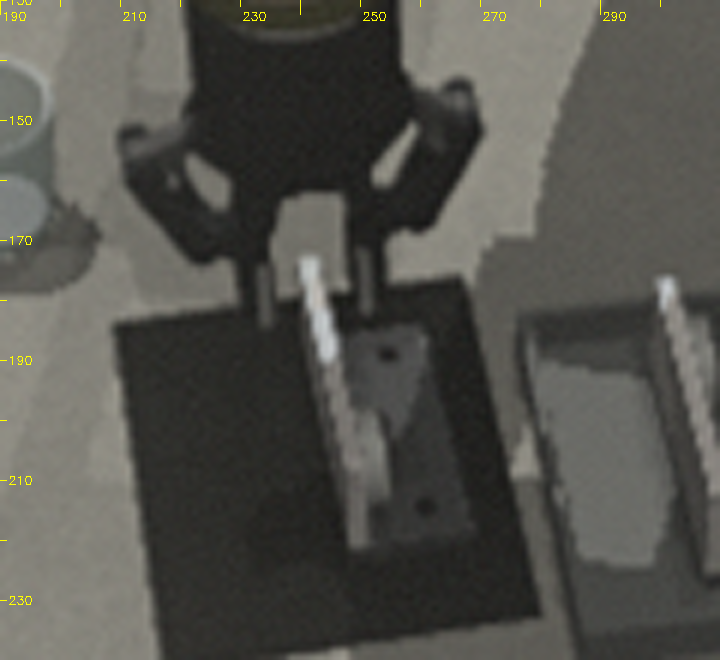

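>>> apply_moves --pt "30 -1 1.5" --pt "48 -1 1.5" --pt "56 -1 1.5" --pt "57 -1 1.5" --pt "57 -1 1.5" --pt "57 -1 1.5" --pt "57 -1 1.5" --pt "57 -1 1.5" --pt "57 -1 1.5" --pt "57 -1 1.5" --twist '[-0.004, -0.004, -0.004, -0.004, -0.004, -0.004, -0.004, -0.004, -0.004, -0.004]' --jaw '[30, 30, 30, 30, 4, 4, 4, 4, 4, 4]' --newtons 80

```text
time: 13.05
eef_pos: [511.8, -94.4, 35.6]
tcp_rot: [-0.476, 0.524, -0.475, -0.522]
ft_force: [-0.4, 0.1, 7.1]
gripper_width: 6.5
```

```bash
python3 - <<'E'
from h import *
plan(533,-350,110,-9.4)
E
```

```text
t 13.05 tcp [511.8 -94.4  35.6] F [-0.4  0.1  7.1] w 6.5 jaw 95.4 q [-0.28  0.1   1.89 -0.    1.14 -1.95] toolx [ 0.003 -0.001 -1.   ]
shift [ -74.1    2.8 -256.6]
  world dyaw -104.8 twist 1.8291
  world dyaw 75.2 twist -1.3125
```

>>> apply_moves --pt "-10 0 0" --pt "-40 0 0" --pt "-80 0 0" --pt "-80 22 -248" --pt "-80 22 -248" --pt "-80 22 -248" --pt "-80 22 -248" --pt "-80 22 -248" --pt "-80 22 -248" --pt "-80 22 -248" --pt "-80 22 -248" --pt "-80 22 -248" --twist '[0, 0, 0.05, 1.829, 1.829, 1.829, 1.829, 1.829, 1.829, 1.829, 1.829, 1.829]' --jaw '[4, 4, 4, 4, 4, 4, 4, 4, 4, 4, 4, 4]'

```text
time: 14.25
eef_pos: [511.3, -342.8, 113.8]
tcp_rot: [0.701, -0.091, 0.702, 0.091]
ft_force: [0.2, -0.8, -3.2]
gripper_width: 6.6
```

```bash
python3 - <<'E'
from h import *
plan(512.9,-343.1,115,-9.4)
E
```

```text
t 14.25 tcp [ 511.3 -342.8  113.8] F [ 0.2 -0.8 -3.2] w 6.6 jaw 14.8 q [-0.67  0.25  1.57  0.    1.32 -0.93] toolx [-0.001  0.001 -1.   ]
shift [-1.2 -0.7  1.5]
  world dyaw -24.2 twist 0.4224
  world dyaw 155.8 twist -2.7192
```

>>> apply_moves --pt "0 0 0" --pt "0 0 0" --pt "0 0 0" --pt "0 0 0" --twist '[0.422, 0.422, 0.422, 0.422]' --jaw '[4, 4, 4, 4]'

```text
time: 14.65
eef_pos: [511.5, -342.6, 114.0]
tcp_rot: [0.705, 0.056, 0.705, -0.056]
ft_force: [-0.7, 0.2, -3.4]
gripper_width: 6.6
```

```bash
python3 - <<'E'
from h import *
plan(512.9,-343.1,115,-9.4)
cap("scene","scene11");crop("scene11",90,150,110,120,6,"s11")
cap("top","top11");crop("top11",365,155,90,90,6,"t11")
E
```

```text
t 14.65 tcp [ 511.5 -342.6  114. ] F [-0.7  0.2 -3.4] w 6.6 jaw -9.11 q [-0.67  0.25  1.57  0.    1.32 -0.51] toolx [-0.001  0.001 -1.   ]
shift [-1.  -0.3  1.4]
  world dyaw -0.29 twist 0.0051
  world dyaw 179.71 twist -3.1365
  world dyaw -180.29 twist 3.1467
```

View pics/s11.png

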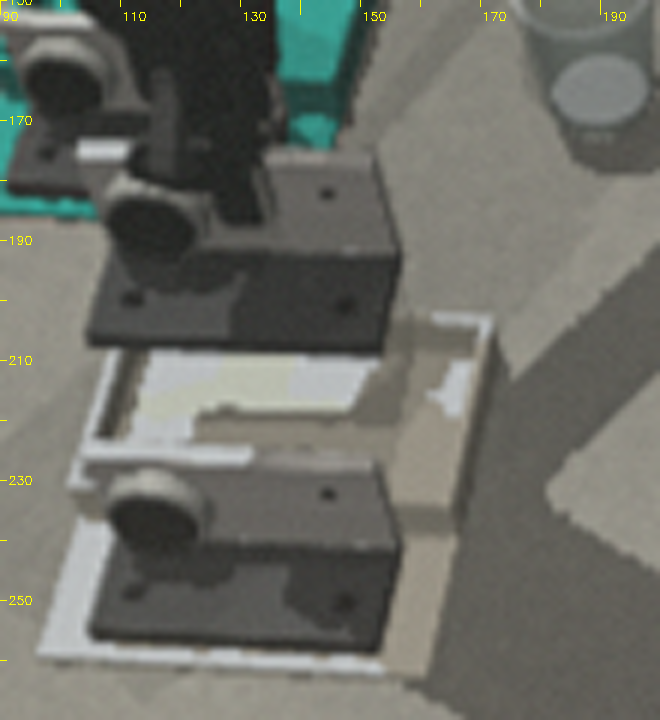

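View pics/t11.png

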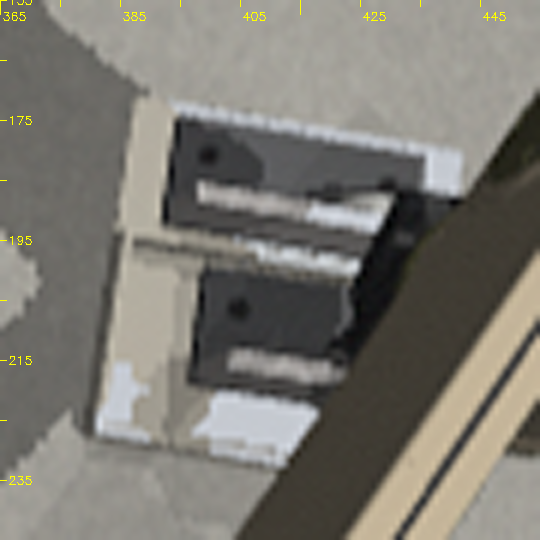

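>>> apply_moves --pt "0 0 1.4" --pt "20 0 1.4" --pt "45 0 1.4" --pt "60 0 1.4" --pt "70 0 1.4" --pt "74 0 1.4" --pt "75 0 1.4" --pt "75 0 1.4" --twist '[0.005, 0.005, 0.005, 0.005, 0.005, 0.005, 0.005, 0.005]' --jaw '[4, 4, 4, 4, 4, 4, 4, 4]'

```text
time: 15.55
eef_pos: [513.8, -343.5, 39.8]
tcp_rot: [0.705, 0.057, 0.704, -0.057]
ft_force: [0.4, -0.5, -3.4]
gripper_width: 6.9
```

>>> apply_moves --pt "0.7 0 0" --pt "1.4 0 0" --pt "2 0 0" --pt "2 0 0" --twist '[0, 0, 0, 0]' --jaw '[4, 4, 4, 4]'

```text
time: 15.95
eef_pos: [513.3, -343.1, 37.0]
tcp_rot: [0.705, 0.057, 0.705, -0.057]
ft_force: [-0.1, -0.6, -3.4]
gripper_width: 6.9
```

>>> apply_moves --pt "0.5 0 0" --pt "1 0 0" --pt "1.5 0 0" --pt "1.5 0 0" --twist '[0, 0, 0, 0]' --jaw '[4, 4, 4, 4]'

```text
time: 16.35
eef_pos: [513.4, -343.1, 35.7]
tcp_rot: [0.705, 0.057, 0.705, -0.057]
ft_force: [-1.2, 1.2, 0.8]
gripper_width: 7.1
```

Contact. A touch more, then release and lift.

>>> apply_moves --pt "0.5 0 0" --pt "0.5 0 0" --twist '[0, 0]' --jaw '[4, 4]'

```text
time: 16.55
eef_pos: [513.4, -343.2, 35.7]
tcp_rot: [0.705, 0.057, 0.705, -0.057]
ft_force: [-2.7, 2.6, 5.6]
gripper_width: 6.6
```

>>> apply_moves --pt "0 0 0" --pt "0 0 0" --pt "0 0 0" --pt "-30 0 0" --pt "-70 0 0" --pt "-110 0 0" --pt "-110 0 0" --twist '[0, 0, 0, 0, 0, 0, 0]' --jaw '[26, 26, 26, 26, 26, 26, 26]'

```text
time: 17.25
eef_pos: [516.8, -345.9, 152.8]
tcp_rot: [0.708, 0.055, 0.701, -0.06]
ft_force: [-0.4, -0.3, 0.7]
gripper_width: 25.9
```

```bash
python3 - <<'E'
from h import *
plan(548,44.6,140,92.9)
cap("scene","scene12");crop("scene12",90,170,100,110,6,"s12")
E
```

```text
t 17.25 tcp [ 516.8 -345.9  152.8] F [-0.4 -0.3  0.7] w 25.9 jaw -9.28 q [-0.67  0.22  1.53  0.    1.38 -0.51] toolx [ 0.009 -0.008 -1.   ]
shift [ 10.2 390.5 -32.3]
  world dyaw 102.18 twist -1.7833
  world dyaw -77.82 twist 1.3583
```

View pics/s12.png

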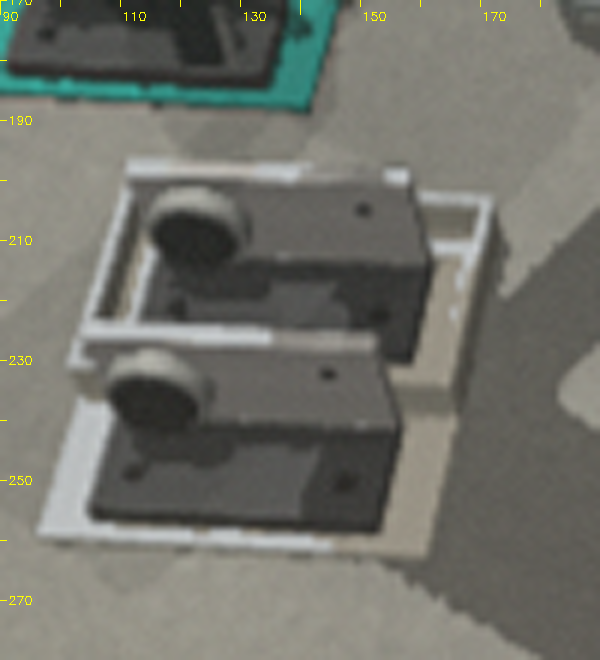

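>>> apply_moves --pt "8 390.5 -32" --pt "8 390.5 -32" --pt "8 390.5 -32" --pt "8 390.5 -32" --pt "8 390.5 -32" --pt "8 390.5 -32" --pt "8 390.5 -32" --pt "8 390.5 -32" --pt "8 390.5 -32" --pt "8 390.5 -32" --pt "8 390.5 -32" --pt "8 390.5 -32" --twist '[-1.783, -1.783, -1.783, -1.783, -1.783, -1.783, -1.783, -1.783, -1.783, -1.783, -1.783, -1.783]' --jaw '[30, 30, 30, 30, 30, 30, 30, 30, 30, 30, 30, 30]'

```text
time: 18.5
eef_pos: [543.8, 47.7, 135.3]
tcp_rot: [0.485, -0.513, 0.486, 0.515]
ft_force: [0.2, -0.4, -0.1]
gripper_width: 30.2
```

```bash
python3 - <<'E'
from h import *
plan(548.5,44.5,90,92.9)
# check right mount moved? 
cap("scene","scene13");crop("scene13",260,130,120,110,6,"s13")
cap("top","top13");crop("top13",370,160,80,80,7,"t13")
for c in [(333-0,0)]: pass
E
```

```text
t 18.5 tcp [543.8  47.7 135.3] F [ 0.2 -0.4 -0.1] w 30.2 jaw 93.26 q [-0.01  0.05  1.75 -0.    1.34 -1.63] toolx [-0.002 -0.    -1.   ]
shift [45.3 -4.6 -3.5]
  world dyaw -0.36 twist 0.0062
  world dyaw 179.64 twist -3.1354
  world dyaw -180.36 twist 3.1478
```

View pics/s13.png

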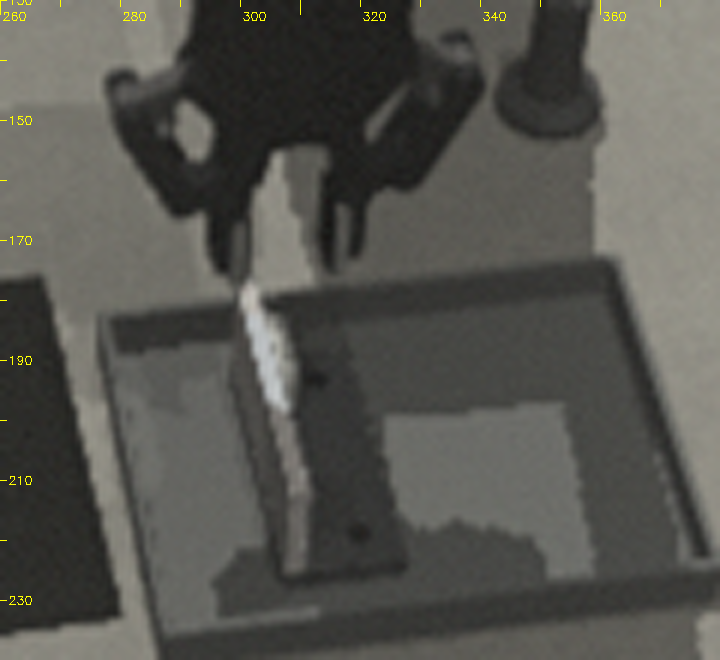

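View pics/t13.png

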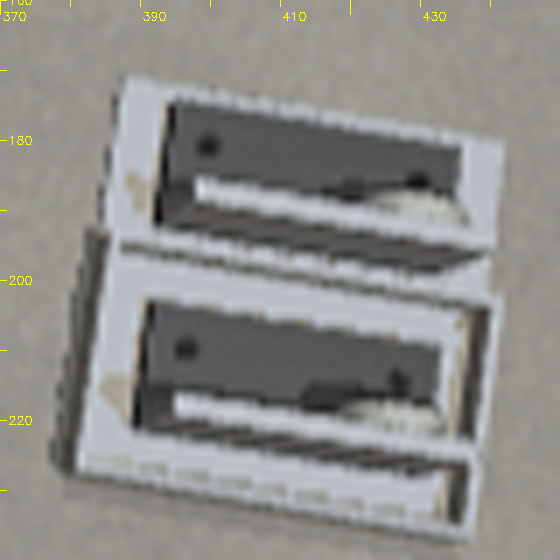

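>>> apply_moves --pt "0 -4.5 -3" --pt "30 -4.5 -3" --pt "45 -4.5 -3" --pt "45 -4.5 -3" --pt "45 -4.5 -3" --twist '[0.006, 0.006, 0.006, 0.006, 0.006]' --jaw '[30, 30, 30, 30, 30]'

```text
time: 19.1
eef_pos: [548.9, 44.6, 91.6]
tcp_rot: [0.489, -0.51, 0.49, 0.511]
ft_force: [-0.2, 0.4, -0.3]
gripper_width: 30.0
```

```bash
python3 - <<'E'
from h import *
plan(548.5,45,34.5,92.9)
cap("scene","scene14");crop("scene14",260,130,120,110,6,"s14")
E
```

```text
t 19.1 tcp [548.9  44.6  91.6] F [-0.2  0.4 -0.3] w 30.0 jaw 92.46 q [-0.01  0.11  1.77 -0.    1.26 -1.63] toolx [-0.002 -0.    -1.   ]
shift [57.1  0.3  0.4]
  world dyaw 0.44 twist -0.0076
  world dyaw 180.44 twist -3.1492
  world dyaw -179.56 twist 3.1339
```

View pics/s14.png

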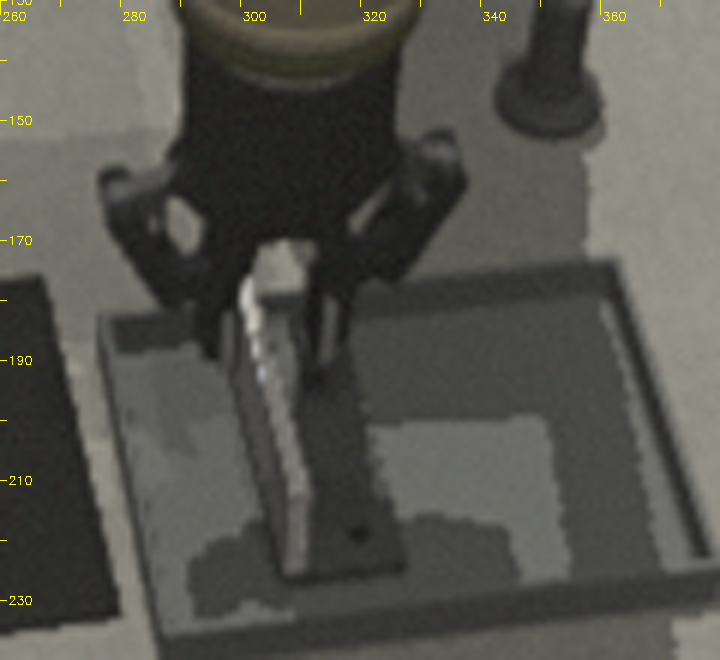

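>>> apply_moves --pt "0 -3 0.4" --pt "30 -3 0.4" --pt "48 -3 0.4" --pt "56 -3 0.4" --pt "57 -3 0.4" --pt "57 -3 0.4" --pt "57 -3 0.4" --pt "57 -3 0.4" --pt "57 -3 0.4" --pt "57 -3 0.4" --pt "57 -3 0.4" --twist '[-0.007, -0.007, -0.007, -0.007, -0.007, -0.007, -0.007, -0.007, -0.007, -0.007, -0.007]' --jaw '[30, 30, 30, 30, 30, 4, 4, 4, 4, 4, 4]' --newtons 80

```text
time: 20.25
eef_pos: [553.6, 45.1, 36.5]
tcp_rot: [-0.488, 0.513, -0.486, -0.512]
ft_force: [0.7, -1.5, 6.8]
gripper_width: 6.4
```

```bash
python3 - <<'E'
from h import *
y=np.radians(10.4); ly=np.array([np.cos(y),np.sin(y)]); lx=np.array([np.sin(y),-np.cos(y)])
s=monitor.get_state(); gx=s["eef_pos"][0]-543.5; print("gx",gx)
T=np.array([556.4,335.4])+gx*lx-21*ly; print(T)
plan(T[0],T[1],115,10.4)
E
```

```text
gx 10.110024681679533
[537.57005213 321.6651661 ]
t 20.25 tcp [553.6  45.1  36.5] F [ 0.7 -1.5  6.8] w 6.4 jaw 92.93 q [-0.01  0.19  1.79 -0.    1.15 -1.63] toolx [ 0.003 -0.    -1.   ]
shift [-78.6   1.7 277. ]
  world dyaw -82.53 twist 1.4404
  world dyaw 97.47 twist -1.7012
```

>>> apply_moves --pt "-10 0 0" --pt "-40 0 0" --pt "-79 0 0" --pt "-79 2 277" --pt "-79 2 277" --pt "-79 2 277" --pt "-79 2 277" --pt "-79 2 277" --pt "-79 2 277" --pt "-79 2 277" --pt "-79 2 277" --pt "-79 2 277" --twist '[0, 0, 0.05, 1.44, 1.44, 1.44, 1.44, 1.44, 1.44, 1.44, 1.44, 1.44]' --jaw '[4, 4, 4, 4, 4, 4, 4, 4, 4, 4, 4, 4]'

```text
time: 21.45
eef_pos: [535.2, 322.2, 113.6]
tcp_rot: [0.7, -0.095, 0.701, 0.095]
ft_force: [-0.2, 0.0, -2.7]
gripper_width: 6.8
```

>>> apply_moves --pt "0 0 0" --pt "0 0 0" --twist '[0.05, 0.05]' --jaw '[4, 4]'

```text
time: 21.65
eef_pos: [535.5, 321.6, 113.8]
tcp_rot: [0.702, -0.079, 0.703, 0.079]
ft_force: [-0.1, 0.5, -2.8]
gripper_width: 6.9
```

```bash
python3 - <<'E'
from h import *
plan(537.6,321.7,115,10.4)
cap("scene","scene15");crop("scene15",370,130,110,110,6,"s15")
cap("top","top15");crop("top15",105,150,90,90,6,"t15")
E
```

```text
t 21.65 tcp [535.5 321.6 113.8] F [-0.1  0.5 -2.8] w 6.9 jaw 12.81 q [ 0.46  0.28  1.54 -0.    1.33  0.24] toolx [-0.001 -0.001 -1.   ]
shift [-1.2 -0.4  2. ]
  world dyaw -2.41 twist 0.0421
  world dyaw 177.59 twist -3.0995
  world dyaw -182.41 twist 3.1837
```

View pics/s15.png

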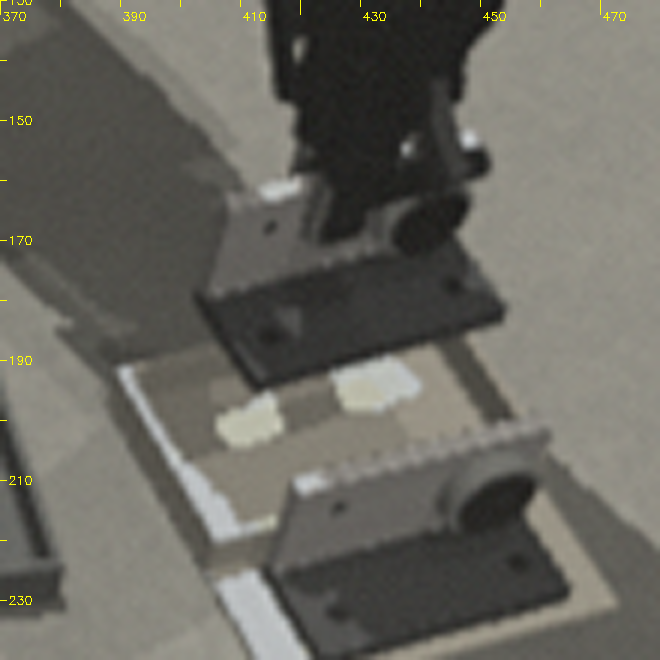

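View pics/t15.png

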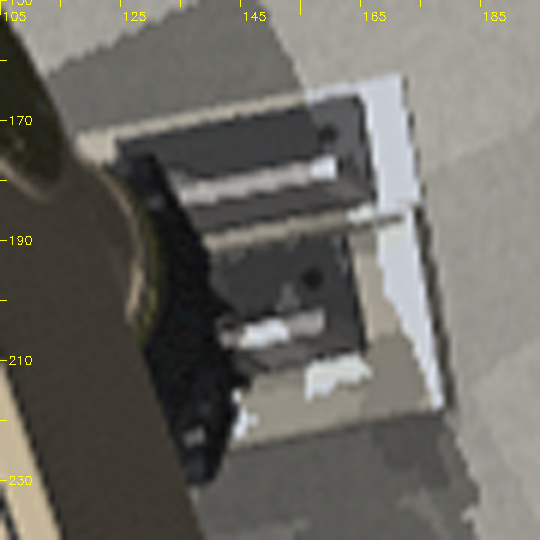

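>>> apply_moves --pt "0 0 1" --pt "0 0 1.5" --pt "20 0 1.5" --pt "45 0 1.5" --pt "60 0 1.5" --pt "70 0 1.5" --pt "74 0 1.5" --pt "74 0 1.5" --pt "74 0 1.5" --twist '[0.04, 0.04, 0.04, 0.04, 0.04, 0.04, 0.04, 0.04, 0.04]' --jaw '[4, 4, 4, 4, 4, 4, 4, 4, 4]'

```text
time: 22.65
eef_pos: [538.3, 322.5, 41.0]
tcp_rot: [0.705, -0.065, 0.704, 0.065]
ft_force: [0.8, -0.4, -2.3]
gripper_width: 7.4
```

```bash
python3 - <<'E'
from h import *
plan(537.6,321.7,36.5,10.4)
E
```

```text
t 22.65 tcp [538.3 322.5  41. ] F [ 0.8 -0.4 -2.3] w 7.4 jaw 10.56 q [0.46 0.36 1.58 0.   1.2  0.27] toolx [ 0.001  0.001 -1.   ]
shift [ 4.5 -0.6 -0.8]
  world dyaw -0.16 twist 0.0027
  world dyaw 179.84 twist -3.1389
  world dyaw -180.16 twist 3.1443
```

>>> apply_moves --pt "1 0 0" --pt "2 0 0" --pt "2.5 0 0" --pt "2.5 0 0" --twist '[0, 0, 0, 0]' --jaw '[4, 4, 4, 4]'

```text
time: 23.05
eef_pos: [537.5, 322.1, 37.5]
tcp_rot: [0.704, -0.065, 0.704, 0.065]
ft_force: [0.3, -0.6, -3.4]
gripper_width: 6.6
```

>>> apply_moves --pt "0.5 0 0" --pt "1 0 0" --pt "1.5 0 0" --pt "1.5 0 0" --twist '[0, 0, 0, 0]' --jaw '[4, 4, 4, 4]'

```text
time: 23.45
eef_pos: [537.7, 322.2, 36.6]
tcp_rot: [0.704, -0.065, 0.704, 0.065]
ft_force: [-3.7, -0.4, 4.4]
gripper_width: 6.9
```

Contact made; release, lift, then swing clear toward the middle to look.

>>> apply_moves --pt "0 0 0" --pt "0 0 0" --pt "0 0 0" --pt "-30 0 0" --pt "-70 0 0" --pt "-110 0 0" --pt "-110 50 0" --pt "-110 100 0" --pt "-110 150 -20" --pt "-110 200 -40" --pt "-110 220 -50" --pt "-110 220 -50" --twist '[0, 0, 0, 0, 0, 0, 0, 0, 0, 0, 0, 0]' --jaw '[26, 26, 26, 26, 26, 26, 26, 26, 26, 26, 26, 26]'

```text
time: 24.65
eef_pos: [444.8, 532.9, 145.6]
tcp_rot: [0.704, -0.066, 0.704, 0.067]
ft_force: [0.8, -0.4, -0.1]
gripper_width: 25.8
```

```bash
python3 - <<'E'
from h import *
plan(537,100,150,10)
cap("scene","scene16");cap("top","top16")
crop("top16",105,150,90,85,8,"t16")
crop("scene16",375,160,110,90,7,"s16")
cv2.imwrite("pics/s16f.png",cv2.resize(cv2.imread("pics/scene16.png"),(800,600)))
E
```

```text
t 24.65 tcp [444.8 532.9 145.6] F [ 0.8 -0.4 -0.1] w 25.8 jaw 10.83 q [0.8  0.43 1.29 0.   1.42 0.61] toolx [-0.001  0.001 -1.   ]
shift [  -4.9 -442.5    9.3]
  world dyaw -0.83 twist 0.0144
  world dyaw 179.17 twist -3.1271
  world dyaw -180.83 twist 3.156
```

View pics/t16.png

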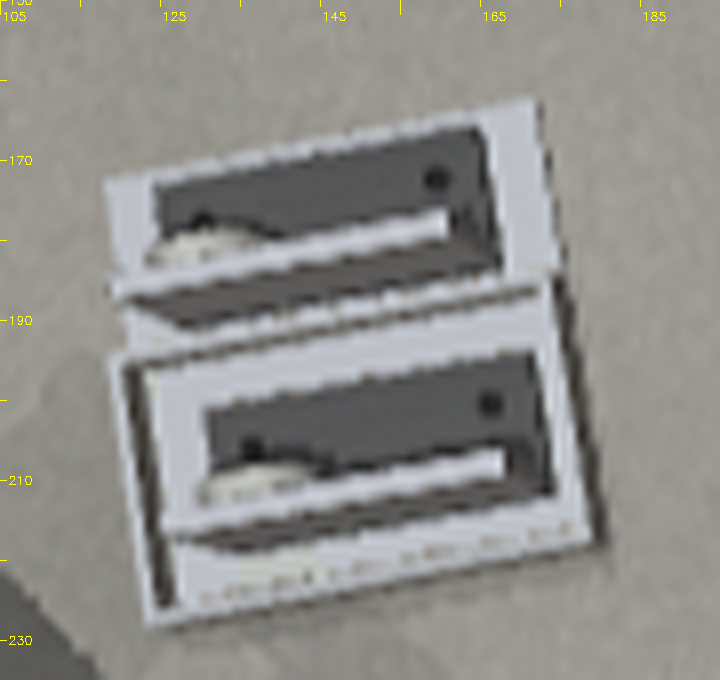

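View pics/s16.png

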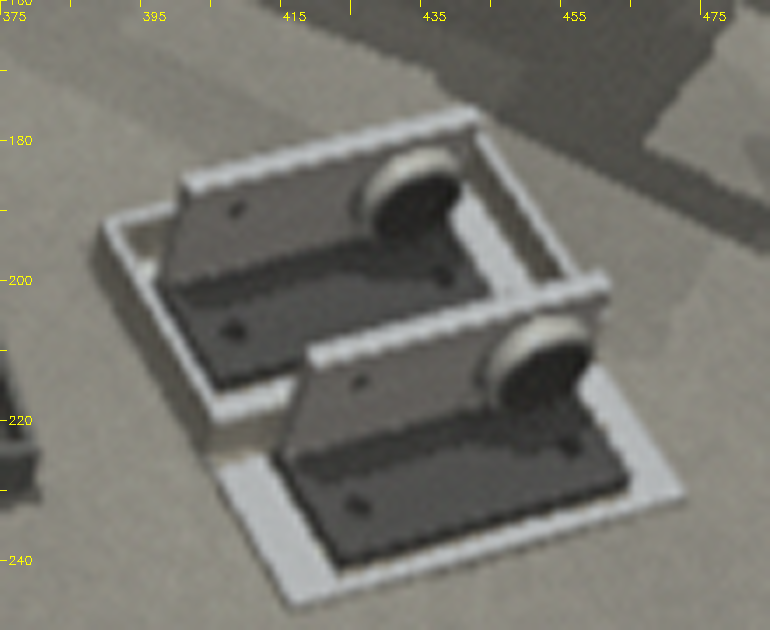

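View pics/s16f.png

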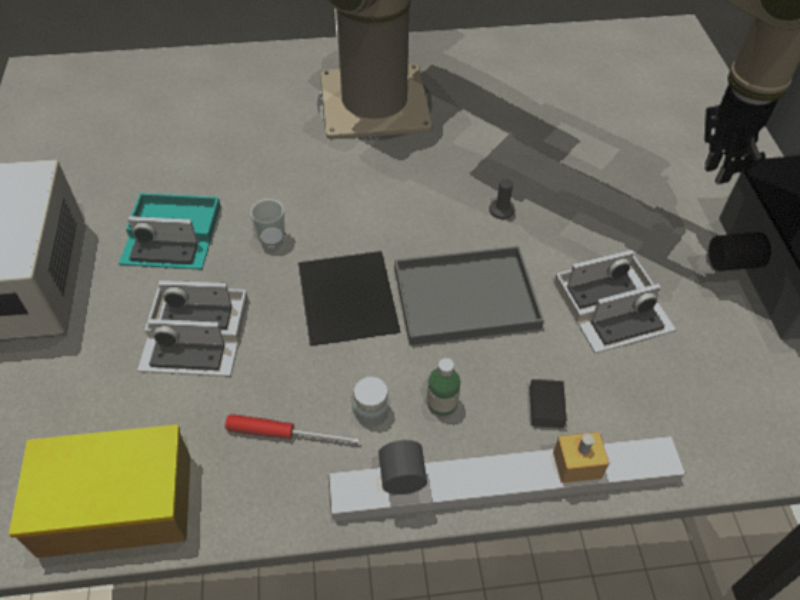

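```bash
python3 - <<'E'
from h import *
def chk(name,n,src,s,pts,z,tray,yaw):
    u0,v0=src
    w=[px2w(n,(u0+p[0]/s-.4,v0+p[1]/s-.4),z) for p in pts]
    y=np.radians(yaw);ex=np.array([np.cos(y),np.sin(y)]);ey=np.array([-np.sin(y),np.cos(y)])
    for v in w: d=v[:2]-tray; print(name,"tray xy",(d@ex).round(1),(d@ey).round(1))
    d=w[0]-w[1]; a=np.degrees(np.arctan2(d[1],d[0]))-90; print("  yaw vs tray",round((a-yaw+90)%180-90,2),"len",np.linalg.norm(d).round(1))
R=np.array([556.4,335.4]);L=np.array([533,-350.2])
chk("R foot free edge","top",(105,150),8,[(205,407),(535,352)],14,R,10.4)
chk("R plate top rear","top",(105,150),8,[(170,530),(503,472)],66,R,10.4)
chk("R sample plate","top",(105,150),8,[(115,297),(447,234)],66,R,10.4)
chk("L foot free edge","top",(370,160),7,[(148,300),(438,348)],14,L,-9.4)
chk("L plate top rear","top",(370,160),7,[(175,416),(478,466)],66,L,-9.4)
chk("L sample plate","top",(370,160),7,[(195,199),(490,247)],66,L,-9.4)
s=monitor.get_state();print(s["dq"].round(3),s["ft_force"].round(1))
E
```

```text
R foot free edge tray xy 25.0 50.8
R foot free edge tray xy 23.5 -60.2
  yaw vs tray -0.79 len 111.0
R plate top rear tray xy -23.3 48.8
R plate top rear tray xy -24.0 -57.4
  yaw vs tray -0.39 len 106.2
R sample plate tray xy 54.0 56.4
R sample plate tray xy 55.0 -50.8
  yaw vs tray 0.56 len 107.2
L foot free edge tray xy 25.2 53.0
L foot free edge tray xy 24.8 -57.0
  yaw vs tray -0.18 len 109.9
L plate top rear tray xy -24.7 49.9
L plate top rear tray xy -24.8 -58.8
  yaw vs tray -0.08 len 108.7
L sample plate tray xy 54.8 53.0
L sample plate tray xy 54.6 -53.9
  yaw vs tray -0.08 len 106.8
[-0.036 -0.008  0.011 -0.005  0.001 -0.005] [ 0.2 -0.6  0.5]
```

>>> apply_moves --pt "0 0 0" --pt "0 0 0" --pt "0 0 0" --twist '[0, 0, 0]' --jaw '[26, 26, 26]'

```text
time: 25.05
eef_pos: [449.2, 528.2, 146.0]
tcp_rot: [0.704, -0.064, 0.704, 0.064]
ft_force: [0.5, -0.3, -0.2]
gripper_width: 26.1
```

```bash
python3 -c "
from station import close_job
print(close_job())"
```

```text
the job is handed in; nothing more can be done
None
```

Both mounts are in their trays and the job is handed in at about 25 s of the 72 s allowed.

- **Left mount:** I moved the fallen mount to the mat by its foot, tipped it up on to its foot there and let go. I then took it by its plate and set it down in the left tray.
- **Right mount:** I took it by its plate from the bin and set it down in the right tray.

In the last camera checks both mounts stand on their feet, face the same way as their samples, and have the cell at the same end.

- **Squareness:** both are within about 1° of their tray.
- **Position:** both sit near the compartment centre. The right mount is about 5 mm off along its length and the left about 2–4 mm, clear of the walls.
- **Bystanders and robot:** in the scene picture the other things on the bench and the turquoise tray look unmoved. The gripper is clear, with wrist force near zero.

After releasing the right mount I meant to swing the arm back toward the middle, but it went the other way and stopped near the black machine at the bench edge. No contact showed in the force readings. No check failed.

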